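# Clip the drip basket on the sprung snap hook

### The arm

A 7-joint arm with a two-finger parallel gripper is mounted at the origin on the work surface. World frame = base frame: x ahead of the robot, y to its left, z up, the work surface at z = 0. Lengths are in m, angles in rad, forces in N, time in s.
With the tool pointing down it reaches from about 0.375 to 0.925 m from the base axis. Payload 3.1 kg.
Tool frame: the origin (TCP) lies at the centre of the arm's flange, where the gripper is bolted on; the fingertips stand 173 mm ahead of it and the grasp point (between the pads) lies 155 mm ahead of it (nose_length is the distance from the TCP to the fingertips, in m); z points along the fingers, y is the line along which they close (so a half turn about z gives the same grasp; the last joint's range is limited). The gripper opens to 85 mm and grips with 20 to 120 N. Pads are 22 mm wide; open, the fingers measure 114 mm over their backs; the gripper's body (76 mm by 85 mm) begins 54 mm behind the grasp point. The pads swing forward as they close: fully open they stand 13 mm farther back than shut.
Start: joints at [-1.266, 0.383, 0.044, 1.598, -0.018, 1.161, -0.05], TCP at [0.255, 0.598, 0.405] pointing down, gripper open.
Joint ranges: [-2.61, 2.61], [-0.41, 2.15], [-1.48, 1.57], [0, 2.5], [-1.57, 4.71], [0.05, 1.97], [-2.85, 2.85]. Speed limits (rad/s): [2.79, 2.79, 3.14, 3.14, 3.14, 3.14, 3.14].

### API

Orientations are given as a unit quaternion [x, y, z, w].
In Python, from plant import get_state, capture, calibration, close_job, outline_of, place_of, nose_length gives the robot as it stands.
- The arm moves only by the tool jog_arm, never from a script. Its argument "rows" is a list of rows, each a list of 4 numbers: the shift along the tool's x, y, z each as a share of 0.3 m, from -1 to 1, then the turn about the tool's z as a share of 90 degrees, from -1 to 1. A call has 1 to 20 rows; each row shifts and turns the commanded pose from where the row before left it, along the tool's axes as they then stand; what a row does not reach is not made up. A row lasts 1/8 s, in which the tool goes at most 62.5 mm and 10.7 degrees, less where a joint would pass 70% of its speed; a pose out of reach is approached as far as the arm can. A call with a number of a shift or a turn outside -1 to 1 is refused whole. A call with a gripper value outside its range is refused whole. "claw" is the opening, from 0 (shut) to 1 (fully open), set as the call begins (left out, the last holds). The fingers move at their own pace and stop on an object; "force" is the grip in N (left out, the last holds). Time passes only in rows, so rows that do not move let the fingers close. It gives the time, the measured TCP pose, the force, the opening and the grip force at its end, in the units of the state.
- get_state(): the state, without advancing time (a new reading comes with each control period).
- capture(name): name is "scene" or "top" or "wrist"; returns (picture, depth): 384x512x3 uint8, red, green, blue; 384x512 float32, m along the optical axis (not along the pixel's ray), 0 where there is no reading.
- calibration(name): a dict with "intrinsics" (3x3 intrinsics, pixels), "cam_to_world" (4x4, takes a point from camera to world coordinates). Camera axes: x right, y down, z forward; pixel columns grow to the right and rows downward; lengths in m; the calibration is good to about 2 mm. A picture is of the moment at which its call begins: read the wrist's pose just before it. calibration takes no time and is no camera call; for the wrist camera it gives the pose at the moment of the call.
- close_job(): hands the job in; it is judged then, once.
Trained networks look in the newest picture that a camera, given by its name, has taken for a name from the list of things; names that differ only in an ending like _2 or _b are one class to them, and where a whole thing is asked for, a point or a joint stands for the part that bears it (a point fixed in the world has none). Each returns a list of dicts, best first, with "score" (0 to 1); they miss things now and then, are a little off and sometimes report something else, mostly with a low value. They report only what shows in the picture. A call takes as long as a camera call. They do not tell look-alikes from the thing itself.
- outline_of(label, camera): "pixels" (384x512 bool, what is visible of it) and "uv" ([column, row] in pixels, amid what is visible of it).
- place_of(label, camera): "uv" ([column, row] in pixels: a listed point, or the origin of a listed thing).
The state is a dict: "time_s": time; "qpos": joint angles; "qd": joint speeds; "effort": joint torques, N m; "position": TCP position; "orientation": TCP orientation; "wrist_force": force on the tool from outside, world axes, zero at the start; "torque": the same for the moment, N m; "gripper_width": finger opening in m; "finger_force": force on a finger pad.
Only numpy, scipy, OpenCV 4.12 (cv2) and the standard library are available. Lean on these libraries where they do the work, as an engineer would, in place of code of your own. Each camera call takes 0.05 s, during which the arm holds its last target. There are 200 camera calls.

### The job

Hang the drip basket with the denture up to dry: thread the stand's snap hook through the basket's bail and press the bail's cross-bar down through the sprung gate until the gate snaps shut over it. Then tug the basket gently upwards so that the shut gate lifts the hook some 5 mm on its spring, to prove it is caught, set it back in the hook and leave it hanging there still. Never drive the sprung hook near its lower or upper stop, and leave the other things on the bench alone.

Things in the scene. Friction and masses are not known exactly. Their poses are not given: they have to be found in the camera images.
- basket_grip (a point): Centre of the grey plastic grip on top of the drip basket's stiff wire bail (loose, 0.19 to 0.31 kg in all). A block 14 mm thick (x), 54 mm long (y), 22 mm high, its centre 203 mm above the basket's underside; pinch it across its thickness. Axes: x = thickness, y = along grip and cross-bar, z up. The basket is the same from both sides.
- basket_bar (a point): Middle of the bail's straight cross-bar, a round wire 6 mm thick along y between two 6 mm upright wires 34 mm either side of the middle; 68 mm straight below basket_grip, 135 mm above the underside. The open window under it, down to the cup's rim, is 62 mm wide and 90 mm high; the one above it, up to the grip, 54 mm high.
- basket_cup (a point): Centre of the basket's pierced steel cup, 76 mm across and 42 mm high, 21 mm above its underside, with a denture in it; axes as basket_grip.
- stand: Fixed drying stand: base 14 mm high, in front of it a grey drip tray 12 mm high, and a post 12 mm thick, 238 mm high. Origin at the post's foot on its axis, on the bench. Its front, where hook and tray point, is its -x; z up; yaw varies. On the post sit a clamp and above it a coil spring and a carriage with the steel snap hook, which lies in the stand's x-z plane and is 8 mm thick.
- stand_mouth (a point): Fixed to the stand, axes as the stand: 94 mm in front of the post's axis, 215 mm above the bench; nominal middle of the snap hook's mouth, on the axis of the shut gate (a level bar 5 mm thick from the hinge to the nose). The clamp's height differs each time: hook and gate really lie up to 14 mm above or below it (look or feel for it); sideways it is true. Gate hinge 22 mm behind it (+x).
- stand_bowl (a point): Nominal axis of the cross-bar when it lies in the hook's bowl, 26 mm below stand_mouth, with the same up to 14 mm of error in height. Measured on the hook (which gives on its spring), the cross-bar gets past the gate 15 to 23 mm below the gate's axis, sooner near the nose. The hook's lowest point is 11 mm below this; a 10 mm thick arm, 6 mm above this, runs back to the post.
- stand_nose (a point): Nominal axis of the hook's nose, 9 mm in front (-x) of stand_mouth, same error in height. The nose is 8 mm thick, flares outwards and ends 5 mm above the gate's axis. The cross-bar comes from above and passes between it and the hinge; the basket must come from the front, the hook going through the window under the cross-bar.
- gate (a joint): Gate of the snap hook, rad: 0 shut and level; grows as its free end at the nose is pushed down (stop 1.2). Sprung shut: about 5 N on the cross-bar begins to open it, 9 to 13 N is needed to get past; then it snaps back to 0 over the bar. It cannot swing upwards.
- carriage (a joint): Travel of the sprung hook carriage on the post, m: 0 at rest without load, positive = pushed down, negative = lifted. Spring 1.5 N per mm, damped; lower stop at 0.013, upper stop at -0.012. The hanging basket alone pushes it down 1 to 2 mm.
- model_top (a point): Bystander: plaster dental model, 55 x 65 mm, 30 mm high; this point is on its top.
- bowl_rim (a point): Bystander: black rubber mixing bowl, 104 mm across, 55 mm high; centre of its mouth.
- jar_mid (a point): Bystander: amber glass jar, 60 mm across, 70 mm high; its centre.
- spatula_grip (a point): Bystander: hand spatula 180 mm long lying on the bench; a point on its handle.
Not all that is in view belongs to the job. What is shaped like the part that bears basket_grip but green or red is not meant.

How it is judged:
By the outcome, as a careful person would: the job done as asked, in the order asked, and still so for the second after the job is handed in, with the robot touching nothing.
It also fails if it takes over 72 s, if anything falls off the work surface, if the arm or the gripper's body presses on something with over 40 N, if the wrist force passes 120 N, or if a joint passes its speed limit or range.

## Working session

There is one attempt and no reset: what is moved stays moved. The work goes in short steps, Python scripts to look and compute and a tool call to move; the robot and the scene stay as the last step left them, time stands still between calls to the robot, and variables do not carry over. Pictures are saved under pics/ and viewed, at most 10 in all, crops included, and the job is handed in when it is done.

Besides the shell and the picture viewer there is one more tool, called by a JSON object that holds its "method" and its "body", one argument or row to a line. jog_arm: Moves the arm, as the interface text tells. Shift numbers are shares of 0.3 m and turn numbers shares of 90 degrees, none past 1 either way. Its arguments: {"type":"object","properties":{"rows":{"type":"array"},"claw":{"type":"number"},"force":{"type":"number"}},"required":["rows"]}

```bash
mkdir -p pics
cat > h.py <<'E'
import numpy as np,cv2
from plant import *
def w(name,uv,d,c=None):
    c=c or calibration(name);K=np.array(c["intrinsics"]);T=np.array(c["cam_to_world"])
    p=np.linalg.inv(K)@np.array([uv[0],uv[1],1.])*d
    return (T@np.append(p,1))[:3]
def cloud(name,depth,c=None):
    c=c or calibration(name);K=np.array(c["intrinsics"]);T=np.array(c["cam_to_world"])
    v,u=np.mgrid[0:384,0:512]
    P=np.stack([(u-K[0,2])/K[0,0]*depth,(v-K[1,2])/K[1,1]*depth,depth],-1)
    return P@T[:3,:3].T+T[:3,3]
def proj(name,p,c=None):
    c=c or calibration(name);K=np.array(c["intrinsics"]);T=np.linalg.inv(np.array(c["cam_to_world"]))
    q=K@(T@np.append(p,1))[:3];return q[:2]/q[2]
E
python3 - <<'E'
from h import *
np.set_printoptions(precision=4,suppress=True)
s=get_state();print(s["position"],s["orientation"],s["time_s"])
for n in("scene","top"):
    im,d=capture(n);np.savez(f"{n}0.npz",im=im,d=d)
    cv2.imwrite(f"pics/{n}0.png",cv2.resize(im[...,::-1],(800,600),interpolation=cv2.INTER_CUBIC))
    C=cloud(n,d);print(n,np.array(calibration(n)["cam_to_world"]))
    for l in("basket_grip","basket_bar","basket_cup","stand","stand_mouth","stand_nose","model_top","bowl_rim","jar_mid","spatula_grip"):
        for r in place_of(l,n)[:3]:
            u,v=np.round(r["uv"]).astype(int)
            print(l,round(r["score"],2),r["uv"],C[min(max(v,0),383),min(max(u,0),511)])
E
```

```text
[0.2546 0.5975 0.4033] [ 0.2     0.9798 -0.0013 -0.0002] 0.0
scene [[ 0.1771  0.5969 -0.7826  1.4766]
 [ 0.984  -0.1237  0.1284 -0.1492]
 [-0.0202 -0.7928 -0.6092  0.8853]
 [ 0.      0.      0.      1.    ]]
basket_grip 0.9 [222.5, 207.1] [ 0.6368 -0.0854  0.2032]
basket_grip 0.75 [118.1, 169.4] [ 0.4144 -0.3552  0.2091]
basket_grip 0.71 [161.6, 161.2] [ 0.4095 -0.2302  0.2162]
basket_bar 0.83 [164.4, 182.4] [ 0.4044 -0.2354  0.1387]
basket_bar 0.82 [149.2, 209.6] [ 0.358  -0.3022  0.0032]
basket_bar 0.71 [121.5, 188.4] [ 0.4089 -0.3584  0.1382]
basket_cup 0.93 [153.9, 245.3] [ 0.5697 -0.28    0.0432]
basket_cup 0.89 [130.0, 219.5] [ 0.4415 -0.3524  0.0399]
basket_cup 0.69 [169.1, 214.4] [ 0.441  -0.2345  0.0434]
stand 0.76 [323.8, 255.4] [0.6785 0.1852 0.0189]
model_top 0.49 [336.8, 187.9] [0.3885 0.3245 0.0196]
jar_mid 0.89 [105.9, 251.8] [ 0.5803 -0.409   0.0515]
spatula_grip 0.66 [378.4, 211.6] [0.5303 0.4094 0.0163]
top [[-0.0008 -0.9977  0.0673  0.4192]
 [-0.9999  0.0019  0.0158 -0.0064]
 [-0.0159 -0.0673 -0.9976  1.6157]
 [ 0.      0.      0.      1.    ]]
basket_grip 0.92 [28
[... 179 characters left out ...]
56.4] [ 0.6466 -0.083   0.0011]
basket_bar 0.74 [369.5, 225.8] [ 0.4031 -0.3373  0.2131]
basket_bar 0.7 [343.1, 182.8] [ 0.5393 -0.2708  0.1409]
basket_cup 0.84 [363.7, 226.2] [ 0.4006 -0.3669 -0.0007]
basket_cup 0.74 [340.8, 187.6] [ 0.5331 -0.2883  0.003 ]
basket_cup 0.68 [281.6, 159.1] [ 0.6354 -0.0827  0.0053]
stand_mouth 0.98 [192.9, 168.6] [ 0.6016  0.231  -0.0007]
stand_nose 0.89 [194.8, 172.3] [0.5664 0.191  0.2302]
model_top 0.81 [161.6, 225.1] [0.4047 0.335  0.0149]
bowl_rim 0.62 [328.6, 148.5] [ 0.6726 -0.2467  0.0124]
bowl_rim 0.39 [380.7, 179.1] [ 0.5578 -0.4091  0.0754]
jar_mid 0.84 [380.4, 180.4] [ 0.5545 -0.4058  0.0753]
spatula_grip 0.59 [141.7, 189.7] [0.5264 0.4059 0.0172]
```

View pics/scene0.png

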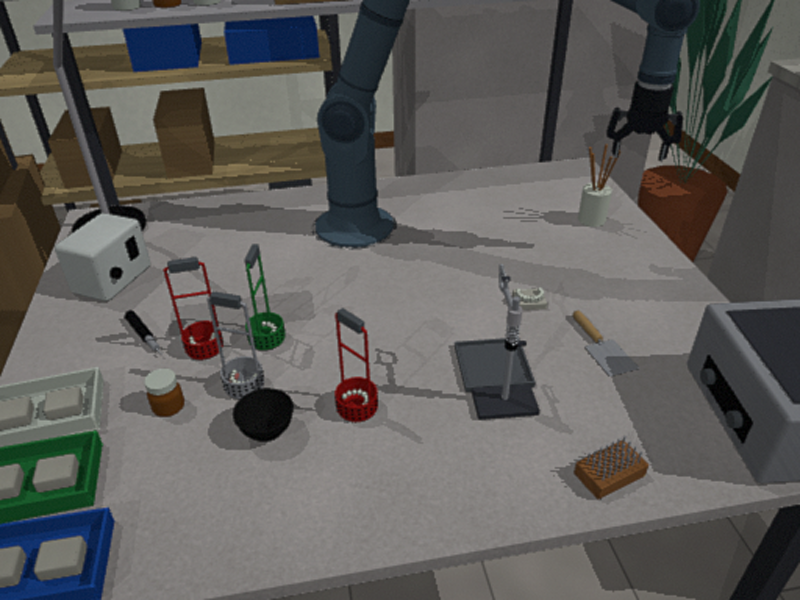

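View pics/top0.png

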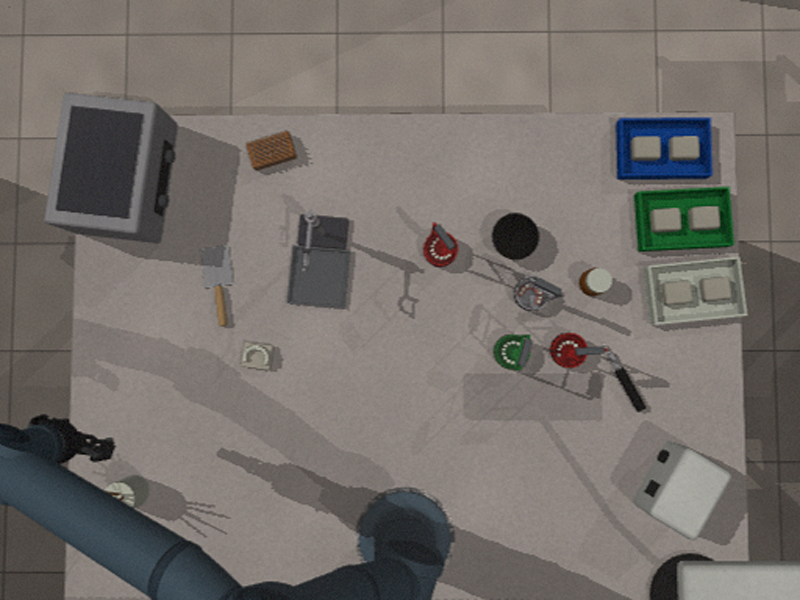

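Candidates (800x600 scene pixels): grip of steel/grey basket (225,300), red ones (183,265) and (350,320), green (253,255). The one with the bare steel wire and cup at (243,377), top view (532,293), fits; the red and green ones don't. The stand's post is at top (310,222), with its tray and hook pointing down the image (world -x).

Run:
```python
from h import *
np.set_printoptions(precision=4,suppress=True)
crops=[]
for n in("scene","top"):
    z=np.load(n+"0.npz");im=z["im"];C=cloud(n,z["d"]);Z=C[...,2]
    m=(abs(C[...,0]-.55)<.08)&(abs(C[...,1]+.285)<.07)
    for lo,hi,nm in((.185,.23,"grip"),(.12,.15,"bar"),(.03,.05,"rim")):
        P=C[m&(Z>lo)&(Z<hi)]
        if len(P)<3: print(n,nm,len(P));continue
        r=cv2.minAreaRect(P[:,:2].astype(np.float32)*1000)
        e=np.linalg.svd(P[:,:2]-P[:,:2].mean(0))[2][0]
        print(n,nm,len(P),P.mean(0),np.percentile(P[:,2],[2,98]),r,"dir",np.degrees(np.arctan2(e[1],e[0])))
    s=(abs(C[...,0]-.6)<.15)&(abs(C[...,1]-.19)<.12)
    for lo,hi,nm in((.006,.03,"base+tray"),(.05,.1,"post"),(.15,.18,"m"),(.18,.19,"a"),(.19,.2,"b"),(.2,.21,"c"),(.21,.22,"d"),(.22,.23,"e"),(.23,.25,"top")):
        P=C[s&(Z>lo)&(Z<hi)]
        if len(P)<3: print(n,nm,len(P));continue
        e=np.linalg.svd(P[:,:2]-P[:,:2].mean(0))[2][0]
        print(n,nm,len(P),P.mean(0),P[:,:2].min(0),P[:,:2].max(0),np.degrees(np.arctan2(e[1],e[0])),cv2.minAreaRect(P[:,:2].astype(np.float32)*1000))
z=np.load("scene0.npz")["im"];t=np.load("top0.npz")["im"]
f=lambda a,s:cv2.resize(a,s,interpolation=cv2.INTER_CUBIC)
a=f(z[170:270,100:200],(400,400));b=f(z[150:280,280:360],(400*80//130*1,400))
cv2.imwrite("pics/c1.png",np.hstack([a,b])[...,::-1])
```

```text
scene grip 203 [ 0.5382 -0.2794  0.2065] [0.1862 0.2168] ((535.8615112304688, -281.3878479003906), (73.60608673095703, 17.534236907958984), 66.90007019042969) dir 64.84175719343197
scene bar 85 [ 0.5357 -0.279   0.1364] [0.1202 0.1475] ((535.0360717773438, -280.2211608886719), (73.86597442626953, 8.668414115905762), 62.8533935546875) dir 63.498214140902206
scene rim 394 [ 0.5706 -0.2667  0.039 ] [0.0303 0.049 ] ((565.9042358398438, -270.9502258300781), (146.12442016601562, 75.93522644042969), 16.35751724243164) dir 23.819717496206856
scene base+tray 1453 [0.6284 0.1843 0.0123] [0.4519 0.0734] [0.7389 0.2969] -0.7160049921041065 ((594.8504028320312, 184.17636108398438), (222.8175811767578, 287.18231201171875), 89.29656982421875)
scene post 60 [0.6754 0.1819 0.0748] [0.6683 0.1768] [0.6792 0.19  ] -111.23976123871505 ((674.1928100585938, 182.98362731933594), (11.488946914672852, 10.09603500366211), 72.9379653930664)
scene m 71 [0.6759 0.1821 0.1634] [0.6625 0.1724] [0.6833 0.1956] 73.05041996727174 ((673.44775390625, 182.82054138183594), (21.395458221435547, 18.318540573120117), 66.699
[... 2448 characters left out ...]
0.5721 0.17  ] [0.6738 0.1918] 172.3342195442314 ((624.3775634765625, 186.9315185546875), (15.780046463012695, 103.37171936035156), 79.7485122680664)
top d 61 [0.6494 0.1831 0.2142] [0.5685 0.1721] [0.6824 0.1938] 174.90993835771846 ((625.49072265625, 180.79586791992188), (113.30936431884766, 21.609724044799805), 2.604995012283325)
top e 17 [0.6102 0.187  0.2264] [0.5696 0.1777] [0.681  0.1942] 174.2591948525573 ((625.2147216796875, 185.18441772460938), (9.154645919799805, 112.38817596435547), 85.47496032714844)
top top 40 [0.6165 0.1868 0.2339] [0.5633 0.1758] [0.6774 0.1942] 174.28274347835614 ((620.2464599609375, 186.81394958496094), (11.120689392089844, 114.802734375), 84.07121276855469)
```

View pics/c1.png

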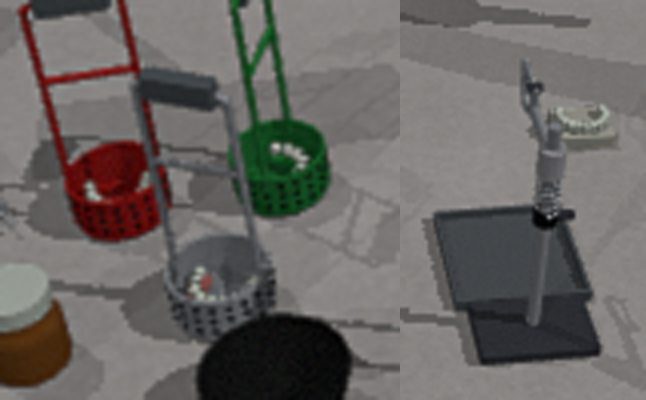

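The crop confirms it: steel basket with grip at (175,87), cross-bar at (205,165) and a denture in the cup; the stand's hook nose is at (525,65). Now I turn and travel to above the grip.

{"method": "jog_arm", "body": {
  "rows": [
    [0, 0, -0.017, 0.104],
    [0, 0, -0.017, 0.104],
    [0, 0, -0.017, 0.104],
    [0, 0, -0.017, 0.104],
    [0, 0, -0.017, 0.104],
    [0, 0, -0.017, 0.104],
    [0, 0, -0.017, 0.104],
    [0, 0, -0.017, 0.104],
    [0, 0, -0.017, 0.104],
    [0, 0, -0.017, 0.104]
  ],
  "claw": 0.55,
  "force": 50
}}

```text
time_s: 2.35
position: [0.2547, 0.598, 0.4558]
orientation: [0.853, 0.523, -0.0, -0.0]
wrist_force: [0.2, -0.4, 0.3]
gripper_width: 0.0467
finger_force: 0.0
```

{"method": "jog_arm", "body": {
  "rows": [
    [-0.11, 0.107, 0, 0],
    [-0.11, 0.107, 0, 0],
    [-0.11, 0.107, 0, 0],
    [-0.11, 0.107, 0, 0],
    [-0.11, 0.107, 0, 0],
    [-0.11, 0.107, 0, 0],
    [-0.11, 0.107, 0, 0],
    [-0.11, 0.107, 0, 0],
    [-0.11, 0.107, 0, 0],
    [-0.11, 0.107, 0, 0],
    [-0.11, 0.107, 0, 0],
    [-0.11, 0.107, 0, 0],
    [-0.11, 0.107, 0, 0],
    [-0.11, 0.107, 0, 0],
    [-0.11, 0.107, 0, 0],
    [-0.11, 0.107, 0, 0],
    [-0.11, 0.107, 0, 0],
    [-0.11, 0.107, 0, 0],
    [-0.11, 0.107, 0, 0],
    [0, 0, 0, 0]
  ]
}}

```text
time_s: 4.85
position: [0.5171, -0.2411, 0.4558]
orientation: [0.854, 0.521, -0.002, 0.002]
wrist_force: [-0.6, 0.7, 0.1]
gripper_width: 0.0469
finger_force: 0.0
```

```bash
cat >> h.py <<'E'
from scipy.spatial.transform import Rotation as Ro
def tool(): 
    s=get_state();R=Ro.from_quat(s["orientation"]).as_matrix();return s,R
E
python3 - <<'E'
from h import *
np.set_printoptions(precision=4,suppress=True)
s,R=tool();c=calibration("wrist");im,d=capture("wrist");np.savez("w1.npz",im=im,d=d)
print(s["time_s"],s["position"],np.degrees(np.arctan2(R[1,1],R[0,1])),R[:,2],s["gripper_width"])
C=cloud("wrist",d,c);Z=C[...,2]
m=(abs(C[...,0]-.55)<.08)&(abs(C[...,1]+.285)<.07)
P=C[m&(Z>.19)&(Z<.225)]
print(len(P),P.mean(0) if len(P) else 0)
if len(P)>3:
    P=C[m&(Z>.207)&(Z<.225)]
    print(P.mean(0),np.percentile(P[:,2],[5,50,95]),cv2.minAreaRect(P[:,:2].astype(np.float32)*1000))
for r in place_of("basket_grip","wrist")[:3]:
    u,v=np.round(r["uv"]).astype(int);print(r["score"],r["uv"],C[v,u])
cv2.imwrite("pics/w1.png",im[...,::-1])
E
```

```text
4.85 [ 0.5171 -0.2411  0.4558] -27.198850721237292 [-0.0012 -0.005  -1.    ] 0.04686967675374446
1557 [ 0.5375 -0.2742  0.2102]
[ 0.5365 -0.277   0.2129] [0.2097 0.2132 0.2145] ((535.647216796875, -281.9660949707031), (54.20254898071289, 14.243680953979492), 63.71339797973633)
0.68 [124.8, 262.4] [ 0.4128 -0.2376  0.2122]
0.66 [306.0, 235.3] [ 0.5362 -0.278   0.2116]
```

View pics/w1.png

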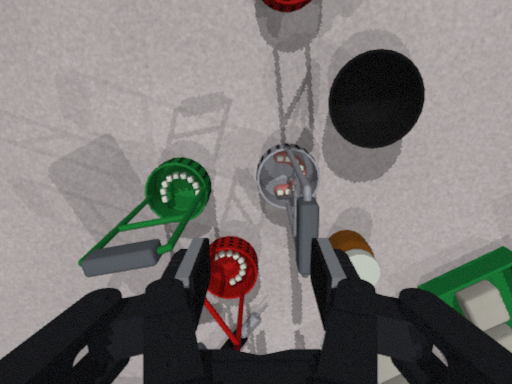

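Wrist view: our grey grip is at (307,238), between the fingers' columns; the green and red look-alikes are to the left. The outline fit of 54.2 x 14.2 mm confirms it.

{"method": "jog_arm", "body": {
  "rows": [
    [-0.048, 0.058, 0, -0.01],
    [-0.047, 0.058, 0, 0],
    [0, 0, 0, 0],
    [0, 0, 0, 0]
  ]
}}

```text
time_s: 5.45
position: [0.5372, -0.2751, 0.4556]
orientation: [0.846, 0.533, 0.001, -0.001]
wrist_force: [-0.7, -0.4, 0.4]
gripper_width: 0.047
finger_force: 0.0
```

Run:
```python
from h import *
s,R=tool();print(s["position"],np.degrees(np.arctan2(R[1,1],R[0,1])))
print("share",R.T@(np.array([.5356,-.282,.358])-s["position"])/.3)
```

```text
[ 0.53717499 -0.27508148  0.45563875] -25.622460736363966
share [-0.02369088  0.00547598  0.3254136 ]
```

{"method": "jog_arm", "body": {
  "rows": [
    [-0.024, 0.005, 0.025, 0.006],
    [0, 0, 0.06, 0],
    [0, 0, 0.06, 0],
    [0, 0, 0.06, 0],
    [0, 0, 0.06, 0],
    [0, 0, 0.04, 0],
    [0, 0, 0.02, 0],
    [0, 0, 0, 0]
  ]
}}

```text
time_s: 6.45
position: [0.5351, -0.2842, 0.3579]
orientation: [0.85, 0.528, -0.0, -0.0]
wrist_force: [-0.7, 0.2, 0.3]
gripper_width: 0.0474
finger_force: 0.0
```

{"method": "jog_arm", "body": {
  "rows": [
    [0, 0, 0, 0],
    [0, 0, 0, 0],
    [0, 0, 0, 0],
    [0, 0, 0, 0],
    [0, 0, 0, 0]
  ],
  "claw": 0,
  "force": 70
}}

```text
time_s: 7.08
position: [0.5353, -0.2845, 0.3589]
orientation: [0.85, 0.528, 0.0, 0.0]
wrist_force: [-0.4, 0.5, 4.8]
gripper_width: 0.0127
finger_force: 69.2
```

{"method": "jog_arm", "body": {
  "rows": [
    [0, 0, -0.01, 0],
    [0, 0, -0.023, 0],
    [0, 0, -0.05, 0],
    [0, 0, -0.08, 0],
    [0, 0, -0.08, 0],
    [0, 0, -0.08, 0],
    [0, 0, -0.06, 0],
    [0, 0, -0.04, 0],
    [0, 0, -0.02, 0],
    [0, 0, 0, 0],
    [0, 0, 0, 0]
  ]
}}

```text
time_s: 8.45
position: [0.535, -0.2839, 0.4902]
orientation: [0.849, 0.528, -0.001, -0.001]
wrist_force: [0.2, -0.3, -2.9]
gripper_width: 0.0129
finger_force: 68.3
```

Run:
```python
from h import *
np.set_printoptions(precision=4,suppress=True)
s,R=tool();print(s["position"],np.degrees(np.arctan2(R[1,1],R[0,1])),s["wrist_force"],s["torque"])
# stand refinement
for n in("scene","top"):
    z=np.load(n+"0.npz");C=cloud(n,z["d"]);Z=C[...,2];im=z["im"].astype(int)
    m=(abs(C[...,0]-.62)<.09)&(abs(C[...,1]-.185)<.05)
    P=C[m&(Z>.195)&(Z<.26)&(C[...,0]<.64)]
    for lo in np.arange(.555,.64,.006):
        Q=P[(P[:,0]>=lo)&(P[:,0]<lo+.006)]
        if len(Q): print(n,round(lo,3),len(Q),"y",Q[:,1].mean(),"z",Q[:,2].min(),Q[:,2].max())
    t=m&(Z>.007)&(Z<.02)
    dark=(im.sum(-1)<260)&(Z>.004)&(Z<.025)&(abs(C[...,0]-.6)<.14)&(abs(C[...,1]-.185)<.1)
    k=cv2.morphologyEx(dark.astype(np.uint8),cv2.MORPH_OPEN,np.ones((3,3)))
    nn,L,st,_=cv2.connectedComponentsWithStats(k)
    b=1+st[1:,4].argmax();Q=C[L==b];print(n,cv2.minAreaRect(Q[:,:2].astype(np.float32)*1000))
```

```text
[ 0.535  -0.2839  0.4902] -26.313496068547657 [ 0.164  -0.3204 -2.8887] [0.0183 0.0311 0.0507]
scene 0.561 4 y 0.19054431529730284 z 0.21356191809021163 0.2311682465436926
scene 0.567 15 y 0.19114223219425824 z 0.204829821506043 0.2339243845114194
scene 0.573 14 y 0.19154884076564582 z 0.1991152419761748 0.23474404281545935
scene 0.579 8 y 0.18982878636500644 z 0.19602536357351308 0.23000178765202395
scene 0.585 4 y 0.19001855634465864 z 0.19678779340910946 0.23173068677591546
scene 0.591 4 y 0.18904567952074539 z 0.20204022168179803 0.2312241959359932
scene 0.597 8 y 0.1868434542171848 z 0.20162950510978916 0.23185921294105638
scene 0.603 26 y 0.18909290410059784 z 0.2096341009860867 0.2326824264856553
scene 0.609 8 y 0.1881998750233707 z 0.2088463403171371 0.213601158972328
scene 0.615 3 y 0.18754063160732223 z 0.21033132155502277 0.21321531495783497
scene 0.621 8 y 0.18630358776255915 z 0.2068450290441637 0.21362804212714048
scene 0.627 4 y 0.18703203855371442 z 0.20991112008745638 0.21477998379425378
scene 0.633 6 y 0.18551845406034326 z 0.2098544597196791 0.21394605808639422
sce
[... 559 characters left out ...]
p 0.597 13 y 0.18820522594396294 z 0.20217160120706779 0.2353398479081208
top 0.603 6 y 0.1871654301798651 z 0.2286883239977855 0.23282527590340618
top 0.609 5 y 0.18773326794598805 z 0.20916254424673775 0.2166841153954977
top 0.615 8 y 0.18694299846133644 z 0.20799507022650388 0.21828517621622923
top 0.621 5 y 0.18556394353724143 z 0.2084782566388208 0.2142181773554559
top 0.627 6 y 0.18478360310224726 z 0.20984358677859571 0.21521303885294585
top 0.633 6 y 0.1851940947336382 z 0.20703418405226182 0.21271412953999924
top 0.639 1 y 0.181880754077761 z 0.21124736946736755 0.21124736946736755
top ((668.728271484375, 166.1139373779297), (78.59197998046875, 79.84329223632812), 84.48822021484375)
```

{"method": "jog_arm", "body": {
  "rows": [
    [0.04, -0.03, 0, 0],
    [0.083, -0.06, 0, 0],
    [0.083, -0.06, 0, 0],
    [0.083, -0.06, 0, 0],
    [0.083, -0.06, 0, 0],
    [0.083, -0.06, 0, 0],
    [0.083, -0.06, 0, 0],
    [0.083, -0.06, 0, 0],
    [0.083, -0.06, 0, 0],
    [0.083, -0.06, 0, 0],
    [0.083, -0.06, 0, 0],
    [0.083, -0.06, 0, 0],
    [0.083, -0.06, 0, 0],
    [0.083, -0.06, 0, 0],
    [0.083, -0.06, 0, 0],
    [0.083, -0.06, 0, 0],
    [0.05, -0.04, 0, 0],
    [0.03, -0.02, 0, 0],
    [0, 0, 0, 0]
  ]
}}

```text
time_s: 10.82
position: [0.4504, 0.2147, 0.4909]
orientation: [0.849, 0.528, -0.0, 0.0]
wrist_force: [-0.5, -0.5, -2.9]
gripper_width: 0.0128
finger_force: 68.3
```

{"method": "jog_arm", "body": {
  "rows": [
    [0, 0, 0, -0.04],
    [0, 0, 0, -0.05],
    [0, 0, 0.01, -0.06],
    [0, 0, 0.01, -0.05],
    [0, 0, 0.01, -0.037],
    [0, 0, 0.007, 0],
    [0, 0, 0, 0]
  ]
}}

```text
time_s: 11.7
position: [0.4507, 0.2136, 0.4798]
orientation: [0.738, 0.675, -0.0, -0.0]
wrist_force: [-0.5, -0.6, -3.0]
gripper_width: 0.0129
finger_force: 68.3
```

```bash
cat > look.py <<'E'
from h import *
import sys
np.set_printoptions(precision=4,suppress=True)
tag=sys.argv[1]
s,R=tool();print(s["time_s"],s["position"],np.degrees(np.arctan2(R[1,1],R[0,1])),"z",R[:,2],s["wrist_force"],s["gripper_width"])
p=s["position"]
for n in("scene","top"):
    im,d=capture(n);np.savez(f"{n}{tag}.npz",im=im,d=d);C=cloud(n,d)
    m=np.linalg.norm(C[...,:2]-p[:2],axis=-1)<.05
    for nm,lo,hi in(("bar",p[2]-.234,p[2]-.214),("grip",p[2]-.17,p[2]-.147)):
        P=C[m&(C[...,2]>lo)&(C[...,2]<hi)]
        if len(P)>4:print(n,nm,len(P),P.mean(0),np.percentile(P[:,2],[5,50,95]),cv2.minAreaRect(P[:,:2].astype(np.float32)*1000))
    u,v=proj(n,p-[0,0,.22]).round().astype(int)
    cr=im[max(0,v-50):v+50,max(0,u-65):u+65]
    cv2.imwrite(f"pics/{n}{tag}.png",cv2.resize(cr[...,::-1],None,fx=4,fy=4,interpolation=cv2.INTER_CUBIC))
    g=(abs(C[...,0]-.59)<.025)&(abs(C[...,1]-.189)<.008)&(C[...,2]>.18)&(C[...,2]<.245)
    print(n,"hook",np.percentile(C[g][:,2],[2,50,95]) if g.sum() else 0)
E
python3 look.py 2
python3 - <<'E'
from h import *
s,R=tool();print(R.T@(np.array([.4515,.2013,.479])-s["position"])/.3)
E
```

```text
11.7 [0.4507 0.2136 0.4798] -5.123814433076573 z [-0.0004 -0.0003 -1.    ] [-0.5156 -0.5847 -2.9965] 0.012911991601070786
scene bar 70 [0.4508 0.2154 0.2582] [0.2497 0.2594 0.2628] ((449.2846374511719, 215.82595825195312), (73.40138244628906, 11.099641799926758), 83.23297119140625)
scene grip 141 [0.4577 0.2143 0.3227] [0.3129 0.323  0.3314] ((459.8912353515625, 215.87014770507812), (72.1687240600586, 24.452259063720703), 85.37586975097656)
scene hook [0.1972 0.219  0.2326]
top grip 13 [0.4481 0.1854 0.324 ] [0.3166 0.3236 0.3307] ((447.8387145996094, 184.49562072753906), (10.861125946044922, 8.618457794189453), 88.25972747802734)
top hook [0.1934 0.2257 0.2338]
[-0.0423793   0.00664614  0.00363667]
```

View pics/scene2.png

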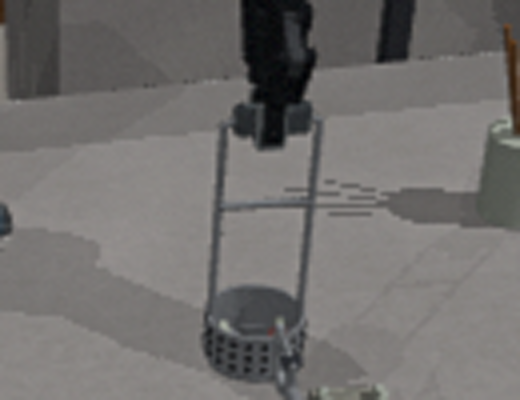

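The basket hangs upright, bar at (265,205), and the hook nose shows in front of the cup at (280,340). Next I align it and thread it from the front.

{"method": "jog_arm", "body": {
  "rows": [
    [-0.02, 0.007, 0, 0],
    [-0.027, 0, 0, 0],
    [0, 0.03, 0, 0],
    [0, 0.05, 0, 0],
    [0, 0.05, 0, 0],
    [0, 0.05, 0, 0],
    [0, 0.05, 0, 0],
    [0, 0.05, 0, 0],
    [0, 0.05, 0, 0],
    [0, 0.04, 0, 0],
    [0, 0.03, 0, 0],
    [0, 0.02, 0, 0],
    [0, 0.013, 0, 0],
    [0, 0, 0, 0],
    [0, 0, 0, 0]
  ]
}}

```text
time_s: 13.68
position: [0.5805, 0.1891, 0.48]
orientation: [0.737, 0.676, -0.0, -0.0]
wrist_force: [0.6, -0.4, -2.3]
gripper_width: 0.0131
finger_force: 68.3
```

```bash
python3 look.py 3
```

```text
13.675 [0.5805 0.1891 0.48  ] -4.969258525549846 z [-0.0004  0.0004 -1.    ] [ 0.573  -0.4376 -2.281 ] 0.01309808857348913
scene bar 86 [0.5805 0.1914 0.2581] [0.2476 0.2592 0.2638] ((580.6649780273438, 191.71690368652344), (73.01688385009766, 10.238546371459961), 86.05447387695312)
scene grip 164 [0.5879 0.188  0.323 ] [0.3127 0.3234 0.332 ] ((589.0877075195312, 190.31399536132812), (72.97959899902344, 24.88475227355957), 81.57182312011719)
scene hook [0.1968 0.2188 0.2327]
top bar 13 [0.576  0.1665 0.2599] [0.2574 0.26   0.265 ] ((576.4693603515625, 166.10108947753906), (23.27349853515625, 3.6075568199157715), 88.40599822998047)
top grip 17 [0.5744 0.1646 0.3215] [0.3135 0.3213 0.329 ] ((572.4107055664062, 171.17347717285156), (10.791036605834961, 34.08135986328125), 29.52459144592285)
top hook [0.1974 0.2163 0.231 ]
```

View pics/scene3.png

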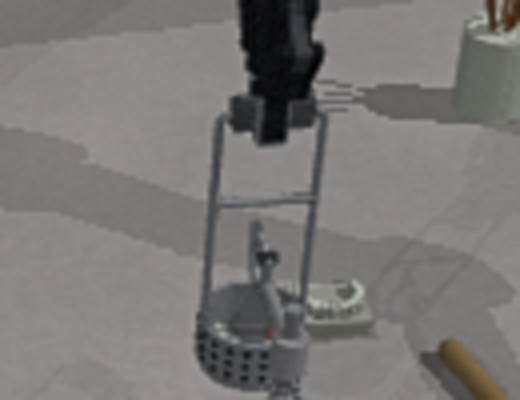

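The hook's nose (257,230) stands in the window under the bar (265,200), well centred. Lowering to just above the gate.

{"method": "jog_arm", "body": {
  "rows": [
    [0, 0.005, 0.01, 0],
    [0, 0, 0.015, 0],
    [0, 0, 0.015, 0],
    [0, 0, 0.01, 0],
    [0, 0, 0.007, 0],
    [0, 0, 0, 0],
    [0, 0, 0, 0]
  ]
}}

```text
time_s: 14.65
position: [0.5823, 0.1889, 0.463]
orientation: [0.737, 0.676, 0.0, 0.0]
wrist_force: [0.5, -0.7, -3.0]
gripper_width: 0.013
finger_force: 68.3
```

{"method": "jog_arm", "body": {
  "rows": [
    [0, 0, 0.01, 0],
    [0, 0, 0.01, 0],
    [0, 0, 0, 0],
    [0, 0, 0, 0]
  ]
}}

```text
time_s: 15.15
position: [0.5822, 0.1889, 0.4569]
orientation: [0.737, 0.676, -0.0, 0.0]
wrist_force: [1.1, 0.3, -2.6]
gripper_width: 0.0128
finger_force: 68.3
```

{"method": "jog_arm", "body": {
  "rows": [
    [0, 0, 0.01, 0],
    [0, 0, 0, 0],
    [0, 0, 0, 0]
  ]
}}

```text
time_s: 15.52
position: [0.5824, 0.1889, 0.4542]
orientation: [0.737, 0.676, 0.0, 0.0]
wrist_force: [0.1, -0.0, -0.4]
gripper_width: 0.013
finger_force: 68.6
```

{"method": "jog_arm", "body": {
  "rows": [
    [0, 0, 0.01, 0],
    [0, 0, 0.01, 0],
    [0, 0, 0.01, 0],
    [0, 0, 0, 0],
    [0, 0, 0, 0]
  ]
}}

```text
time_s: 16.15
position: [0.5825, 0.1889, 0.4453]
orientation: [0.737, 0.676, 0.0, 0.0]
wrist_force: [-0.1, -0.8, 6.1]
gripper_width: 0.0128
finger_force: 69.4
```

{"method": "jog_arm", "body": {
  "rows": [
    [0, 0, 0.01, 0],
    [0, 0, 0.01, 0],
    [0, 0, 0, 0],
    [0, 0, 0, 0]
  ]
}}

```text
time_s: 16.65
position: [0.5829, 0.1888, 0.44]
orientation: [0.737, 0.676, 0.001, 0.001]
wrist_force: [-0.7, 0.4, 6.2]
gripper_width: 0.013
finger_force: 69.7
```

{"method": "jog_arm", "body": {
  "rows": [
    [0, 0, 0.01, 0],
    [0, 0, 0.01, 0],
    [0, 0, 0, 0],
    [0, 0, 0, 0]
  ]
}}

```text
time_s: 17.15
position: [0.5829, 0.1888, 0.4346]
orientation: [0.737, 0.676, 0.001, 0.0]
wrist_force: [-1.3, -0.5, 7.5]
gripper_width: 0.0126
finger_force: 70.0
```

{"method": "jog_arm", "body": {
  "rows": [
    [0, 0, 0.01, 0],
    [0, 0, 0, 0],
    [0, 0, 0, 0]
  ]
}}

```text
time_s: 17.52
position: [0.5825, 0.1891, 0.4312]
orientation: [0.737, 0.676, 0.001, -0.0]
wrist_force: [-0.9, 0.5, 7.7]
gripper_width: 0.0131
finger_force: 69.9
```

{"method": "jog_arm", "body": {
  "rows": [
    [0, 0, 0.01, 0],
    [0, 0, 0, 0],
    [0, 0, 0, 0]
  ]
}}

```text
time_s: 17.9
position: [0.5815, 0.1892, 0.4253]
orientation: [0.737, 0.676, -0.001, -0.0]
wrist_force: [1.1, -0.0, -3.0]
gripper_width: 0.0129
finger_force: 68.6
```

{"method": "jog_arm", "body": {
  "rows": [
    [0, 0, 0.01, 0],
    [0, 0, 0, 0],
    [0, 0, 0, 0]
  ]
}}

```text
time_s: 18.27
position: [0.5823, 0.1888, 0.4237]
orientation: [0.737, 0.676, 0.0, 0.0]
wrist_force: [0.5, -1.0, -1.0]
gripper_width: 0.0132
finger_force: 68.9
```

Force dropped back to the basket's weight: the gate has snapped shut and the bar rests in the bowl. Now the upward tug.

{"method": "jog_arm", "body": {
  "rows": [
    [0, 0, -0.01, 0],
    [0, 0, -0.015, 0],
    [0, 0, -0.015, 0],
    [0, 0, -0.015, 0],
    [0, 0, -0.01, 0],
    [0, 0, 0, 0],
    [0, 0, 0, 0]
  ]
}}

```text
time_s: 19.15
position: [0.5821, 0.1889, 0.4432]
orientation: [0.737, 0.676, -0.0, -0.0]
wrist_force: [-0.4, 0.7, -2.8]
gripper_width: 0.0131
finger_force: 68.5
```

{"method": "jog_arm", "body": {
  "rows": [
    [0, 0, -0.005, 0],
    [0, 0, -0.005, 0],
    [0, 0, -0.005, 0],
    [0, 0, 0, 0],
    [0, 0, 0, 0]
  ]
}}

```text
time_s: 19.77
position: [0.582, 0.1889, 0.4474]
orientation: [0.737, 0.676, -0.0, -0.0]
wrist_force: [0.7, -0.1, -5.6]
gripper_width: 0.0127
finger_force: 68.1
```

{"method": "jog_arm", "body": {
  "rows": [
    [0, 0, -0.005, 0],
    [0, 0, -0.006, 0],
    [0, 0, 0, 0],
    [0, 0, 0, 0],
    [0, 0, 0, 0],
    [0, 0, 0, 0]
  ]
}}

```text
time_s: 20.52
position: [0.582, 0.1889, 0.4509]
orientation: [0.737, 0.676, -0.0, -0.0]
wrist_force: [0.4, 0.2, -10.6]
gripper_width: 0.0128
finger_force: 68.2
```

```bash
python3 look.py 4
```

```text
20.525 [0.582  0.1889 0.4509] -4.984167285542739 z [-0.0008 -0.0003 -1.    ] [  0.4123   0.169  -10.5591] 0.012810216925635581
scene bar 138 [0.5898 0.1908 0.2288] [0.2175 0.2306 0.2364] ((589.8905029296875, 184.1263427734375), (62.5420036315918, 64.50231170654297), 51.49469757080078)
scene grip 152 [0.5893 0.1885 0.2938] [0.2826 0.2943 0.3025] ((590.0162963867188, 190.70095825195312), (72.16329193115234, 26.686758041381836), 83.36956024169922)
scene hook [0.2038 0.2293 0.2368]
top bar 17 [0.5752 0.173  0.2306] [0.2257 0.2299 0.2353] ((574.8895874023438, 174.87721252441406), (11.364397048950195, 37.653690338134766), 19.932077407836914)
top grip 14 [0.576  0.1626 0.2951] [0.2852 0.2962 0.3031] ((573.4605712890625, 169.53941345214844), (8.709662437438965, 31.640316009521484), 28.198301315307617)
top hook [0.2106 0.2258 0.2331]
```

The gate carries 7.7 N, lifting the hook about 5 mm, so it is caught. Setting the basket back in the bowl until the hook bears it.

{"method": "jog_arm", "body": {
  "rows": [
    [0, 0, 0.01, 0],
    [0, 0, 0.015, 0],
    [0, 0, 0.015, 0],
    [0, 0, 0.015, 0],
    [0, 0, 0.015, 0],
    [0, 0, 0.01, 0],
    [0, 0, 0.008, 0],
    [0, 0, 0.004, 0],
    [0, 0, 0, 0],
    [0, 0, 0, 0],
    [0, 0, 0, 0]
  ]
}}

```text
time_s: 22.0
position: [0.5824, 0.1889, 0.4239]
orientation: [0.737, 0.676, 0.0, 0.0]
wrist_force: [-0.8, -0.1, -1.4]
gripper_width: 0.0126
finger_force: 69.6
```

{"method": "jog_arm", "body": {
  "rows": [
    [0, 0, 0.004, 0],
    [0, 0, 0, 0],
    [0, 0, 0, 0]
  ]
}}

```text
time_s: 22.38
position: [0.5824, 0.1889, 0.4227]
orientation: [0.737, 0.676, 0.0, 0.0]
wrist_force: [-0.2, 0.1, 0.3]
gripper_width: 0.0131
finger_force: 69.8
```

{"method": "jog_arm", "body": {
  "rows": [
    [0, 0, 0, 0],
    [0, 0, 0, 0],
    [0, 0, 0, 0],
    [0, 0, 0, 0],
    [0, 0, 0, 0],
    [0, 0, 0, 0],
    [0, 0, 0, 0],
    [0, 0, 0, 0]
  ],
  "claw": 0.6
}}

```text
time_s: 23.38
position: [0.5822, 0.1889, 0.4224]
orientation: [0.737, 0.676, -0.0, -0.0]
wrist_force: [-0.0, 0.3, 0.0]
gripper_width: 0.0514
finger_force: 0.0
```

```bash
python3 look.py 5
```

```text
23.375 [0.5822 0.1889 0.4224] -4.98548652090239 z [-0.  0. -1.] [-0.0088  0.3248  0.0216] 0.05136765758374455
scene bar 92 [0.5844 0.1901 0.2005] [0.192  0.2012 0.207 ] ((587.6455688476562, 193.93255615234375), (54.074363708496094, 59.23371505737305), 31.506195068359375)
scene grip 165 [0.5911 0.1848 0.2655] [0.256  0.2659 0.274 ] ((587.482177734375, 187.2266845703125), (60.52181625366211, 58.0312614440918), 48.116695404052734)
scene hook [0.1953 0.2157 0.2305]
top bar 9 [0.5799 0.1647 0.2001] [0.1943 0.1998 0.2057] ((580.2409057617188, 163.39974975585938), (21.104936599731445, 3.1942639350891113), 87.76785278320312)
top grip 16 [0.5712 0.1659 0.2651] [0.2582 0.2649 0.2714] ((564.5974731445312, 173.77638244628906), (11.147513389587402, 50.10035705566406), 49.49510192871094)
top hook 0
```

View pics/scene5.png

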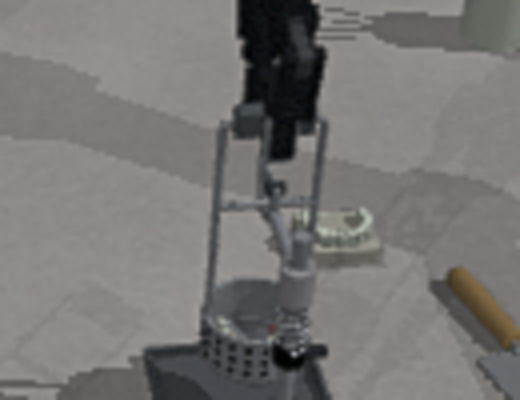

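The bar (265,203) lies in the hook below the shut gate (275,188), and the released basket hangs upright. Retreating straight up.

{"method": "jog_arm", "body": {
  "rows": [
    [0, 0, -0.02, 0],
    [0, 0, -0.04, 0],
    [0, 0, -0.06, 0],
    [0, 0, -0.06, 0],
    [0, 0, -0.06, 0],
    [0, 0, -0.06, 0],
    [0, 0, -0.05, 0],
    [0, 0, -0.03, 0],
    [0, 0, 0, 0],
    [0, 0, 0, 0],
    [0, 0, 0, 0],
    [0, 0, 0, 0],
    [0, 0, 0, 0],
    [0, 0, 0, 0],
    [0, 0, 0, 0],
    [0, 0, 0, 0]
  ]
}}

```text
time_s: 25.48
position: [0.5822, 0.1889, 0.5364]
orientation: [0.737, 0.676, 0.0, -0.0]
wrist_force: [-0.9, -0.3, -0.9]
gripper_width: 0.0509
finger_force: 0.0
```

Run:
```python
from h import *
np.set_printoptions(precision=4,suppress=True)
s=get_state();print(s["time_s"],s["position"],s["wrist_force"])
for k in range(2):
    im,d=capture("scene");C=cloud("scene",d);m=(abs(C[...,0]-.58)<.06)&(abs(C[...,1]-.19)<.05)
    for lo,hi in((.25,.29),(.1,.12)):
        P=C[m&(C[...,2]>lo)&(C[...,2]<hi)];print(len(P),P.mean(0),cv2.minAreaRect(P[:,:2].astype(np.float32)*1000),P[:,2].max())
u,v=proj("scene",[.58,.19,.2]).round().astype(int)
cv2.imwrite("pics/f.png",cv2.resize(im[v-50:v+50,u-65:u+65,::-1],None,fx=5,fy=5,interpolation=cv2.INTER_CUBIC))
```

```text
25.475 [0.5822 0.1889 0.5364] [-0.851  -0.268  -0.9159]
222 [0.5866 0.1898 0.2697] ((584.6530151367188, 191.1591339111328), (72.38289642333984, 18.392986297607422), 79.92655944824219) 0.28115603053126226
95 [0.5829 0.1786 0.1051] ((582.2698974609375, 184.78085327148438), (77.60155487060547, 62.119388580322266), 1.9075168371200562) 0.11868266801739558
219 [0.5866 0.1896 0.2697] ((584.310546875, 190.78587341308594), (72.3486099243164, 17.6449031829834), 80.90271759033203) 0.2815999357297788
97 [0.5834 0.1789 0.1053] ((582.7192993164062, 184.2174072265625), (78.62879943847656, 64.48318481445312), 1.9136344194412231) 0.11688596369657855
```

View pics/f.png

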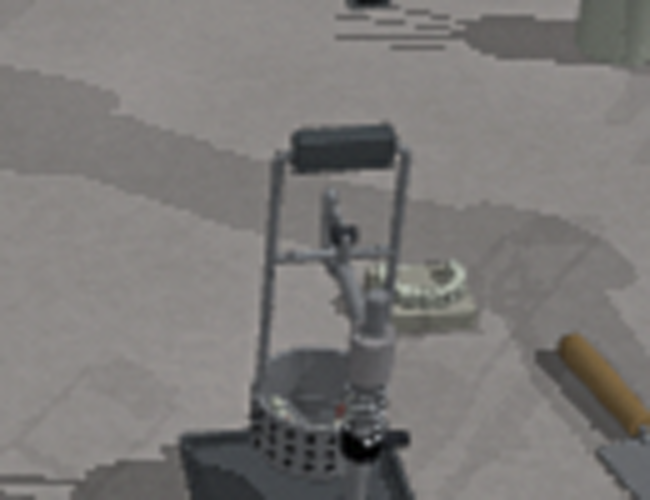

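The basket hangs on its own: grip at (343,148), bar at (330,257) under the gate hinge at (343,235), and the gripper is clear above. I let it settle for one second, then hand in.

{"method": "jog_arm", "body": {
  "rows": [
    [0, 0, 0, 0],
    [0, 0, 0, 0],
    [0, 0, 0, 0],
    [0, 0, 0, 0],
    [0, 0, 0, 0],
    [0, 0, 0, 0],
    [0, 0, 0, 0],
    [0, 0, 0, 0],
    [0, 0, 0, 0],
    [0, 0, 0, 0],
    [0, 0, 0, 0],
    [0, 0, 0, 0],
    [0, 0, 0, 0],
    [0, 0, 0, 0],
    [0, 0, 0, 0],
    [0, 0, 0, 0]
  ]
}}

```text
time_s: 27.58
position: [0.5822, 0.1889, 0.5364]
orientation: [0.737, 0.676, 0.0, -0.0]
wrist_force: [0.4, -0.3, 0.3]
gripper_width: 0.0515
finger_force: 0.0
```

```bash
python3 -c "from plant import *;print(close_job())"
```

```text
the job is handed in; nothing more can be done
None
```

The steel basket hangs still in the snap hook with the gate shut over its bar; the upward tug lifted the hook about 5 mm (judged from the wrist force), and I handed the job in after about 28 s with the gripper clear.

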